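# Clear and close up a valve face

## Robot

A 6-joint arm with a two-finger parallel gripper is mounted at the origin on the work surface. World frame = base frame: x ahead of the robot, y to its left, z up, the work surface at z = 0. Lengths are in mm, angles in rad, forces in N, time in s.
With the tool pointing down it reaches from about 375 to 825 mm from the base axis. Payload 5.5 kg.
Tool frame: the origin (TCP) lies midway between the tips of the shut fingers; the grasp point (between the pads) lies 19 mm behind it (arm.pinch_z is the distance from the TCP to the grasp point, in mm); z points along the fingers, y is the line along which they close (so a half turn about z gives the same grasp; the last joint's range is limited). The gripper opens to 85 mm and grips with 20 to 120 N. Pads are 22 mm wide; open, the fingers measure 114 mm over their backs; the gripper's body (76 mm by 85 mm) begins 54 mm behind the grasp point. The pads swing forward as they close: fully open they stand 13 mm farther back than shut.
Start: joints at [1.241, 0.314, -0.047, 1.21, 0, 1.571], TCP at [194.309, 567.661, 231.299] pointing down, gripper open.
Joint ranges: [-2.67, 2.67], [-0.69, 1.73], [-1.03, 1.25], [-2.08, 2.16], [-1.42, 1.45], [-3.14, 3.14]. Speed limits (rad/s): [2.39, 2.39, 3.01, 3.14, 3.14, 3.14].

## Interface

Orientations are given as a unit quaternion [x, y, z, w].
In Python, from cell import arm, eyes gives the robot as it stands.
- The arm moves only by the shell command python3 -m crank 'ROWS' [FORCE]. ROWS is JSON, a list that holds one entry, the list of rows, each a list of 7 numbers: the shift along the tool's x, y, z in m, then the turn, a rotation vector about the tool's x, y, z in degrees, then the opening, from 0 (shut) to 1 (fully open). A call has 1 to 8 rows; each row is the pose to reach, as a shift and turn from the pose commanded when the call began, along the tool's axes at that moment; what a row does not reach only later rows make up. A row lasts 1/10 s, in which the tool goes at most 50 mm and 8.59 degrees, less where a joint would pass 70% of its speed; a pose out of reach is approached as far as the arm can. A call with a gripper value outside its range is refused whole. The fingers move at their own pace and stop on an object; FORCE is the grip in N (left out, the last holds). Time passes only in rows, so rows that repeat a pose let the fingers close. It gives the time, the measured TCP pose, the force, the opening and the grip force at its end, in the units of the state.
- arm.state(): the state, without advancing time (a new reading comes with each control period).
- eyes.snapshot(name): name is "scene" or "top"; returns a dict with "img" (384x512x3 uint8, red, green, blue), "fx", "fy", "cx", "cy" (pixels), "k1" (the pictures are not rectified: a ray, as slopes to the right and down, at radius r is drawn at 1 + k1 r^2 times it, then the intrinsics apply), "world_from_camera" (4x4, takes a point from camera to world coordinates). Camera axes: x right, y up, looking along -z (the intrinsics and any distortion apply to the point x, -y, -z); pixel columns grow to the right and rows downward; lengths in mm; the calibration is good to about 2 mm. A picture is of the moment at which its call begins. There is no depth.
- arm.sign_off(): hands the job in; it is judged then, once.
Trained networks look in the newest picture that a camera, given by its name, has taken for a name from the list of things; names that differ only in an ending like _2 or _b are one class to them, and where a whole thing is asked for, a point or a joint stands for the part that bears it (a point fixed in the world has none). Each returns a list of dicts, best first, with "conf" (0 to 1); they miss things now and then, are a little off and sometimes report something else, mostly with a low value. They report only what shows in the picture. A call takes as long as a camera call. They do not tell look-alikes from the thing itself.
- eyes.recognise(camera, thing): "box" ([centre column, centre row, width, height] in pixels, round what is visible of it).
The state is a dict: "clock": time; "joint_pos": joint angles; "joint_vel": joint speeds; "joint_efforts": joint torques, N m; "position": TCP position; "orientation": TCP orientation; "contact_force": force on the tool from outside, world axes, zero at the start; "wrist_torque": the same for the moment, N m; "width": opening from 0.0 (shut) to 1.0 (fully open); "grip_force": force on a finger pad.
Only numpy, scipy, OpenCV 4.12 (cv2) and the standard library are available. Lean on these libraries where they do the work, as an engineer would, in place of code of your own. Each camera call takes 0.05 s, during which the arm holds its last target. There are 200 camera calls.

## Task

With the scraper block, sweep the three brass chips off the valve's top face (do not touch them with the gripper) and stand the scraper upright on the bench again. Then stack the three discs flat on the face, centred over its middle: the white one first, the dark steel one on it, the yellow one on top, setting each down rather than dropping it. Leave the other things on the bench as they are.

Things in the scene. Friction and masses are not known exactly. Their poses are not given: they have to be found in the camera images.
- valve: Grey round valve body lying flat, fixed to the bench: 130 mm diameter, 45 mm tall, with a flat machined steel top face. Origin: centre of its underside, z up. A short lever with a yellow grip sticks out of its side along its -x, to 160 mm from the axis and below 35 mm height.
- valve_face (a point): Centre of the valve's flat top face, 45 mm above the bench.
- seal: White plastic sealing disc, 64 mm diameter, 18 mm thick, solid and flat on both sides. Origin: centre of its underside; z is the disc's axis, pointing out of its top. At the start it lies on a tilted cradle, its z axis leaning 32 degrees from vertical.
- blank: Dark steel blanking disc, 64 mm diameter, 18 mm thick, about 0.4 kg; origin, axes and start as for the white disc.
- cap: Yellow plastic cover disc, 64 mm diameter, 18 mm thick; origin, axes and start as for the white disc.
- scraper: Scraper block standing upright on the bench: black foot 120 (x) x 30 (y) x 22 (z) mm, and on its middle a red upright grip 64 (x) x 24 (y) mm that reaches up to 68 mm. Origin: centre of its underside, z up.
- chip0: Brass chip, a bent bit about 26 x 13 mm and 7 mm thick, lying loose on the valve's face at the start. Origin: about the middle of its underside.
- chip1: Brass chip, a bent bit about 26 x 13 mm and 7 mm thick, lying loose on the valve's face at the start. Origin: about the middle of its underside.
- chip2: Brass chip, a bent bit about 26 x 13 mm and 7 mm thick, lying loose on the valve's face at the start. Origin: about the middle of its underside.
- cradle_a: Fixed blue cradle for one disc (the white one). A plate, 50 mm wide and 80 long, slopes 32 degrees: it rises towards the cradle's +x and faces up and towards its -x. The disc lies on it against two 8 mm steel pins, 13 mm tall, near its lower end. Origin: centre of the 90 x 50 mm foot's underside; the plate's upper surface is 55 mm above it, under the disc's centre.
- cradle_b: Fixed blue cradle for one disc (the steel one). A plate, 50 mm wide and 80 long, slopes 32 degrees: it rises towards the cradle's +x and faces up and towards its -x. The disc lies on it against two 8 mm steel pins, 13 mm tall, near its lower end. Origin: centre of the 90 x 50 mm foot's underside; the plate's upper surface is 55 mm above it, under the disc's centre.
- cradle_c: Fixed blue cradle for one disc (the yellow one). A plate, 50 mm wide and 80 long, slopes 32 degrees: it rises towards the cradle's +x and faces up and towards its -x. The disc lies on it against two 8 mm steel pins, 13 mm tall, near its lower end. Origin: centre of the 90 x 50 mm foot's underside; the plate's upper surface is 55 mm above it, under the disc's centre.
- spray: Bystander: blue-labelled spray can, 54 dia x 140 tall mm; origin under its middle. Leave alone.
- jar: Bystander: jar, 64 dia x 80 tall mm; origin under its middle. Leave alone.
- bin: Bystander: blue open bin of fittings, 110 x 100 x 50 tall mm; origin under its middle. Leave alone.
- wrench: Bystander: steel wrench lying flat, 200 long mm; origin under its middle. Leave alone.
- oil: Bystander: bottle with a red label, 60 dia x 160 tall mm; origin under its middle. Leave alone.
- hammer: Bystander: hammer lying flat, 220 long mm; origin under its middle. Leave alone.
Not all that is in view belongs to the job. Several things look just like the scraper: the one meant starts farthest from the robot's base.

How it is judged (in metres and radians):
On the way, in this order (a step that is already met when the one before it is completed fails the run):
1. all three chips are off the valve's face while the scraper is still held up off the bench ((horizontal distance between chip0 and valve_face above 0.07 m or z of chip0 in the frame of valve below 0.041 m) and (horizontal distance between chip1 and valve_face above 0.07 m or z of chip1 in the frame of valve below 0.041 m) and (horizontal distance between chip2 and valve_face above 0.07 m or z of chip2 in the frame of valve below 0.041 m) and height (world z) of scraper above 0.02 m), for 0.2 s.
2. the white disc lies flat and centred on the face, let go (horizontal distance between seal and valve_face below 0.008 m and z of seal in the frame of valve between 0.041 and 0.049 m and angle between seal's own z axis and vertical below 0.08 rad and contact force between the fingers and seal below 0.2 N), for 0.2 s.
3. the steel disc lies flat and centred on the white disc, let go (horizontal distance between blank and valve_face below 0.008 m and z of blank in the frame of valve between 0.059 and 0.067 m and angle between blank's own z axis and vertical below 0.08 rad and contact force between the fingers and blank below 0.2 N), for 0.2 s.
4. the yellow disc lies flat and centred on the steel disc, let go (horizontal distance between cap and valve_face below 0.008 m and z of cap in the frame of valve between 0.077 and 0.085 m and angle between cap's own z axis and vertical below 0.08 rad and contact force between the fingers and cap below 0.2 N), for 0.2 s.
At the end, for the whole second after the job is handed in: White, steel and yellow disc lie in this order on the valve's face, flat (within 0.08 rad) and at rest, each with its centre within 8 mm of the face's axis and at its own height within 4 mm; all chips are off the face; the scraper stands upright on the bench (horizontal distance between each of seal, blank, cap and valve_face below 0.008 m and z of seal in the frame of valve between 0.041 and 0.049 m and angle between each of seal, blank, cap, scraper's own z axis and vertical below 0.08 rad and z of blank in the frame of valve between 0.059 and 0.067 m and z of cap in the frame of valve between 0.077 and 0.085 m and linear speed of each of seal, blank, cap below 0.02 m/s and (horizontal distance between chip0 and valve_face above 0.07 m or z of chip0 in the frame of valve below 0.041 m) and (horizontal distance between chip1 and valve_face above 0.07 m or z of chip1 in the frame of valve below 0.041 m) and (horizontal distance between chip2 and valve_face above 0.07 m or z of chip2 in the frame of valve below 0.041 m) and height (world z) of scraper below 0.006 m); the robot touches nothing.
It fails at once if the gripper fingers touch a chip (contact force between the fingers and chip0 above 0.3 N or contact force between the fingers and chip1 above 0.3 N or contact force between the fingers and chip2 above 0.3 N).
It fails at once if a disc is dropped (it falls free faster than 0.5 m/s, from more than about 12 mm) ((linear speed of seal above 0.5 m/s and contact force between anything else and seal below 0.05 N) or (linear speed of blank above 0.5 m/s and contact force between anything else and blank below 0.05 N) or (linear speed of cap above 0.5 m/s and contact force between anything else and cap below 0.05 N)).
It fails at once if a bystander is moved more than 30 mm or tipped over (distance of any of spray, jar, bin, wrench, oil, hammer from where it was at the start of the episode above 0.03 m or angle between any of spray, jar, bin, oil's own z axis and vertical above 0.5 rad).
It also fails if it takes over 72 s, if anything falls off the work surface, if the arm or the gripper's body presses on something with over 40 N, if the wrist force passes 120 N, or if a joint passes its speed limit or range.

## Working session

There is one attempt and no reset: what is moved stays moved. The work goes in short steps, Python scripts to look and compute and a shell command to move; the robot and the scene stay as the last step left them, time stands still between calls to the robot, and variables do not carry over. Pictures are saved under pics/ and viewed, at most 10 in all, crops included, and the job is handed in when it is done.

```bash
ls; mkdir -p pics
cat > h.py <<'E'
import numpy as np, cv2
from cell import arm, eyes
from scipy.spatial.transform import Rotation as R
def ray(s,u,v):
    x,y=(u-s["cx"])/s["fx"],(v-s["cy"])/s["fy"]
    r=np.hypot(x,y); q=r
    for _ in range(20): q=r/(1+s["k1"]*q*q)
    k=q/r if r>0 else 1
    T=np.array(s["world_from_camera"]); return T[:3,3],T[:3,:3]@np.array([x*k,-y*k,-1])
def at(s,u,v,z):
    o,d=ray(s,u,v); return o+d*(z-o[2])/d[2]
def proj(s,P):
    T=np.array(s["world_from_camera"]); p=T[:3,:3].T@(np.asarray(P,float)-T[:3,3])
    x,y=p[0]/-p[2],-p[1]/-p[2]; k=1+s["k1"]*(x*x+y*y)
    return s["cx"]+s["fx"]*x*k, s["cy"]+s["fy"]*y*k
def snap(n,f=None):
    s=eyes.snapshot(n)
    if f: cv2.imwrite("pics/"+f,cv2.resize(s["img"][:,:,::-1],(800,600),interpolation=cv2.INTER_CUBIC))
    return s
E
python3 - <<'E'
from h import *
np.set_printoptions(precision=1,suppress=True)
import pickle
for n in("top","scene"):
    s=snap(n,n+"0.png"); pickle.dump(s,open(n+"0.pkl","wb")); print(n,s["fx"],s["k1"],np.array(s["world_from_camera"]).tolist())
    for t in["valve","seal","blank","cap","scraper","chip0","cradle_a","spray","oil"]:
        print(t,[(np.round(d["box"]).tolist(),round(d["conf"],2)) for d in eyes.recognise(n,t)[:5]])
print(arm.state())
E
```

```text
pics
top 435.2862873778666 -0.034478449554297595 [[-0.02694065639549237, 0.9832587951977663, -0.18021193828161622, 239.30229635639458], [-0.9996316959194551, -0.025909927010645702, 0.008071443210309141, 3.7524829568101112], [0.003267039359152073, 0.1803630154675289, 0.9835946874120894, 1419.1035995255365], [0.0, 0.0, 0.0, 1.0]]
valve [([293.0, 213.0, 72.0, 41.0], 0.83)]
seal [([347.0, 168.0, 21.0, 13.0], 0.91), ([266.0, 146.0, 18.0, 33.0], 0.53)]
blank [([166.0, 169.0, 19.0, 19.0], 0.65), ([197.0, 219.0, 26.0, 22.0], 0.34)]
cap [([266.0, 143.0, 23.0, 21.0], 0.84)]
scraper [([331.0, 261.0, 36.0, 30.0], 0.86), ([382.0, 287.0, 35.0, 32.0], 0.68), ([358.0, 215.0, 14.0, 35.0], 0.64)]
chip0 []
cradle_a [([346.0, 169.0, 20.0, 32.0], 0.66), ([265.0, 144.0, 20.0, 34.0], 0.65), ([169.0, 173.0, 18.0, 32.0], 0.64), ([292.0, 127.0, 19.0, 26.0], 0.18)]
spray [([195.0, 220.0, 22.0, 23.0], 0.74)]
oil [([342.0, 116.0, 24.0, 26.0], 0.73), ([385.0, 193.0, 4.0, 50.0], 0.46)]
scene 374.36224335415255 -0.11024071574481366 [[-0.43256757546758773, -0.7164012111315748, 0.547407158651863, 1042.1075590355501],
[... 398 characters left out ...]
8), ([189.0, 101.0, 18.0, 36.0], 0.79), ([217.0, 125.0, 36.0, 21.0], 0.67), ([332.0, 272.0, 32.0, 32.0], 0.41)]
chip0 []
cradle_a [([147.0, 189.0, 38.0, 28.0], 0.8), ([331.0, 272.0, 26.0, 28.0], 0.68), ([208.0, 248.0, 32.0, 31.0], 0.6)]
spray [([323.0, 191.0, 27.0, 44.0], 0.72)]
oil []
{'clock': 1.0, 'joint_pos': array([ 1.2,  0.3, -0. ,  1.2, -0. ,  1.6]), 'joint_vel': array([ 0.,  0.,  0.,  0., -0., -0.]), 'joint_efforts': array([  0. , -53.9,  34. ,   0. ,   0. ,  -0. ]), 'position': array([194.3, 567.7, 231.3]), 'orientation': array([0.2, 1. , 0. , 0. ]), 'contact_force': array([-0.5, -0.1,  0.3]), 'wrist_torque': array([ 0.1,  0. , -0. ]), 'grip_force': 0.0, 'width': 0.9997111245520036}
```

Run:
```python
import pickle,cv2
s=pickle.load(open("top0.pkl","rb")); cv2.imwrite("pics/t1.png",cv2.resize(s["img"][100:310,145:425,::-1],(800,600),interpolation=cv2.INTER_CUBIC))
s=pickle.load(open("scene0.pkl","rb")); cv2.imwrite("pics/s1.png",cv2.resize(s["img"][75:300,100:400,::-1],(800,600),interpolation=cv2.INTER_CUBIC))
```

```text
(no output)
```

View pics/t1.png

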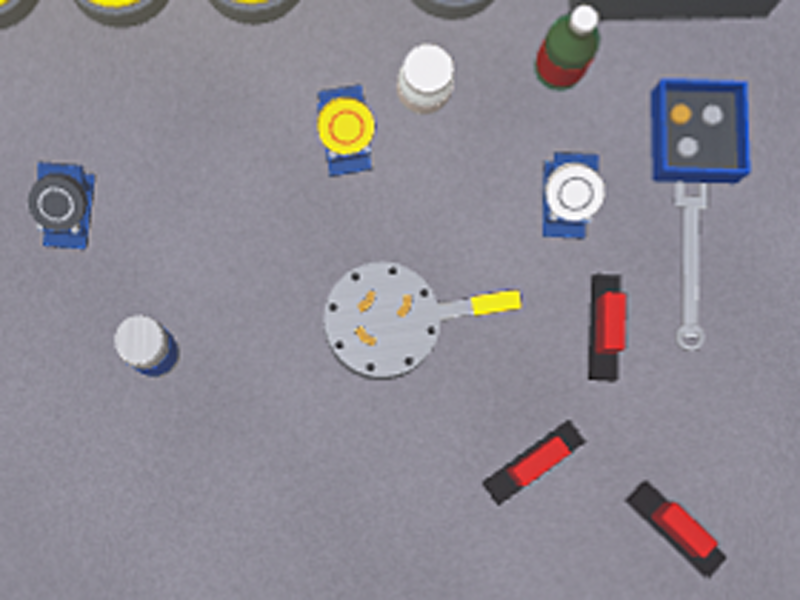

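View pics/s1.png

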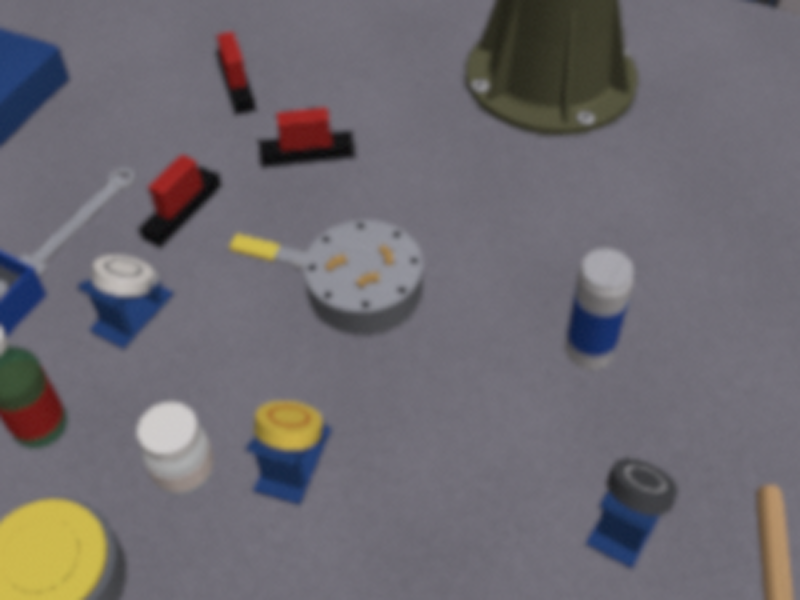

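```bash
cat > fit.py <<'E'
from h import *
import pickle
from scipy.optimize import minimize, least_squares
S={n:pickle.load(open(n+"0.pkl","rb")) for n in("top","scene")}
HSV={n:cv2.cvtColor(S[n]["img"],cv2.COLOR_RGB2HSV).astype(int) for n in S}
K=4
def box(x0,x1,y0,y1,z0,z1): return np.array([[x,y,z] for x in(x0,x1) for y in(y0,y1) for z in(z0,z1)],float)
a=np.radians(32); RY=R.from_euler('y',-a).as_matrix()   # z->(-sin,0,cos)
t=np.linspace(0,2*np.pi,48,endpoint=False)
disc=np.array([[32*np.cos(q),32*np.sin(q),z] for q in t for z in(0,18)])@RY.T+[0,0,55]
plate=box(-40,40,-25,25,-6,0)@RY.T+[0,0,55]
foot=box(-45,45,-25,25,0,8)
def lay(s,parts,p):
    im=np.zeros((384*K,512*K),np.uint8); c,sn=np.cos(p[2]),np.sin(p[2]); M=np.array([[c,-sn,0],[sn,c,0],[0,0,1]])
    for lab,P in parts:
        uv=np.array([proj(s,q) for q in P@M.T+[p[0],p[1],0]])
        h=cv2.convexHull(((uv+.5)*K*16).astype(np.int32)); cv2.fillConvexPoly(im,h,lab,shift=4)
    return cv2.resize((im==2).astype(np.float32),(512,384),interpolation=cv2.INTER_AREA),cv2.resize((im==1).astype(np.float32),(512,384),interpolation=cv2.INTER_AREA)
def fit(parts,p0,masks,w=(1,1)):
    def c(p):
        p=[p[0],p[1],p[2]/50]; e=0
        for n in S:
            m2,m1=lay(S[n],parts,p); ctr=proj(S[n],[p0[0],p0[1],30]); u,v=map(int,ctr)
            sl=(slice(max(v-45,0),v+45),slice(max(u-45,0),u+45))
            e+=w[0]*np.abs(m2-masks[n][0])[sl].sum()+w[1]*np.abs(m1-masks[n][1])[sl].sum()
        return e
    x0=np.array([p0[0],p0[1],p0[2]*50]); b=minimize(c,x0,method="Nelder-Mead",options=dict(initial_simplex=x0+np.vstack([np.zeros(3),np.diag([8,8,12])]),xatol=.1,fatol=.1))
    p=b.x.copy(); p[2]=np.degrees(p[2]/50); return p.round(1),round(b.fun,1)
if __name__=="__main__":
    s=S["top"]; cp=lambda u,v,z:at(s,145+u/2.857-.0,100+v/2.857,z)
    H=HSV
    blue={n:(H[n][...,0]>100)&(H[n][...,0]<128)&(H[n][...,1]>130) for n in H}
    yel={n:(H[n][...,0]>15)&(H[n][...,0]<35)&(H[n][...,1]>110) for n in H}
    red={n:((H[n][...,0]>170)|(H[n][...,0]<8))&(H[n][...,1]>150) for n in H}
    wht={n:(H[n][...,2]>180)&(H[n][...,1]<40) for n in H}
    drk={n:(H[n][...,2]<85)&(H[n][...,1]<80) for n in H}
    for nm,(u,v),dm in(("seal",(572,192),wht),("blank",(60,203),drk),("cap",(346,127),yel)):
        for y0 in(0.,):
            p0=[*cp(u,v,62)[:2],y0]; print(nm,np.round(p0),fit([(1,foot),(1,plate),(1,np.vstack([box(-20,20,-15,15,0,1),box(-20,20,-15,15,40,41)])),(2,disc)],p0,{n:(dm[n],blue[n]) for n in S},(1,.6)))
    sc=[(1,box(-60,60,-15,15,0,22)),(2,box(-32,32,-12,12,22,68))]
    for (u,v),y in(((607,327),0),((533,462),-.9),((676,528),.8)):
        p0=[*cp(u,v,30)[:2],y]; r=fit(sc,p0,{n:(red[n],drk[n]) for n in S}); print("scr",r,np.hypot(*r[0][:2]))
    # valve bolt holes
    pts=[(355,276),(392,271),(424,293),(431,330),(408,361),(370,367),(339,345),(333,307)]
    W=[]
    g=cv2.cvtColor(s["img"],cv2.COLOR_RGB2GRAY).astype(float)
    for u,v in pts:
        U,V=145+u/2.857-.5,100+v/2.857-.5; i,j=int(round(U)),int(round(V)); w=g[j-3:j+4,i-3:i+4]; w=np.clip(np.median(w)-10-w,0,None)
        yy,xx=np.mgrid[j-3:j+4,i-3:i+4]; W.append(at(s,(w*xx).sum()/w.sum(),(w*yy).sum()/w.sum(),45)[:2])
    W=np.array(W); f=least_squares(lambda p:np.hypot(W[:,0]-p[0],W[:,1]-p[1])-p[2],[*W.mean(0),50]); print("valve",f.x,f.fun,W.mean(0))
    for u,v in((368,300),(405,306),(366,336)): print("chip",cp(u,v,49)[:2]-f.x[:2])
    sS=S["scene"]; print(proj(sS,[*f.x[:2],45]), "expected crop px",[(a-b)*2.667 for a,b in zip(proj(sS,[*f.x[:2],45]),(100,75))])
    for n,u,v,z in(("wrench",690,260,5),("jar",428,70,80),("bin",700,130,50),("spray",140,340,140),("oil",585,20,160)): print(n,cp(u,v,z).round())
E
python3 fit.py; python3 -c "
from h import *
print(R.from_quat(arm.state()['orientation']).as_matrix().round(3))"
```

```text
seal [ 574. -280.    0.] (array([ 579.9, -280.6,   -3.2]), np.float64(983.4))
blank [576. 296.   0.] (array([582.4, 300.5,  -5.3]), np.float64(557.1))
cap [656. -27.   0.] (array([663.9, -23.6,  12. ]), np.float64(224.5))
scr (array([ 428. , -313.7,   -5.6]), np.float64(695.2)) 530.6521365263688
scr (array([ 277.7, -224.2,  -56.2]), np.float64(942.7)) 356.9074529902675
scr (array([ 199.7, -379.9,   44.5]), np.float64(955.3)) 429.19005114284744
valve [439.36819867 -59.35614724  58.33317731] [-0.04055889  0.59204165  0.12139216 -0.6530351  -0.05828386  0.58276562
  0.14137319 -0.68569478] [439.52433377 -59.49979941]
chip [19.59915806 12.88418496]
chip [ 11.73426552 -28.14973515]
chip [-20.79253608  16.40068406]
(np.float64(234.8810140915773), np.float64(173.16054410100236)) expected crop px [np.float64(359.7276645822366), np.float64(261.79417111737325)]
wrench [ 503. -424.    5.]
jar [ 715. -122.   80.]
bin [ 646. -434.   50.]
spray [409. 194. 140.]
oil [ 739. -285.  160.]
[[-0.946  0.324  0.   ]
 [ 0.324  0.946  0.   ]
 [-0.     0.    -1.   ]]
```

```bash
cat > ov.py <<'E'
from fit import *
def draw(n,items,crop,f,s=None,shape=(800,600)):
    s=s or S[n]; x0,x1,y0,y1=crop; k=shape[0]/(x1-x0)
    im=cv2.resize(s["img"][y0:y1,x0:x1,::-1],None,fx=k,fy=k,interpolation=cv2.INTER_CUBIC)
    for P,p in items:
        c,sn=np.cos(p[2]),np.sin(p[2]); M=np.array([[c,-sn,0],[sn,c,0],[0,0,1]])
        uv=np.array([proj(s,q) for q in P@M.T+[p[0],p[1],0]]); h=cv2.convexHull(((uv+.5-[x0,y0])*k).astype(np.int32)); cv2.polylines(im,[h],True,(0,255,0),1)
    return im
E
python3 - <<'E'
from ov import *
r=np.radians
it=[]
for p in((579.9,-280.6,r(-3.2)),(582.4,300.5,r(-5.3)),(663.9,-23.6,r(12))): it+=[(disc,p),(foot,p)]
for p in((428,-313.7,r(-5.6)),): it+=[(box(-60,60,-15,15,0,22),p),(box(-32,32,-12,12,22,68),p)]
it.append((np.array([[65*np.cos(q),65*np.sin(q),45] for q in t]),(439.4,-59.4,0)))
A=draw("top",it,(145,385,110,245),0); B=draw("scene",it,(120,360,80,295),0)
A=cv2.resize(A,(640,360));B=B[:, :]; 
B1=cv2.resize(B,(640,573))
cv2.imwrite("pics/ov1.png",A); cv2.imwrite("pics/ov2.png",B1)
E
```

```text
(no output)
```

View pics/ov1.png

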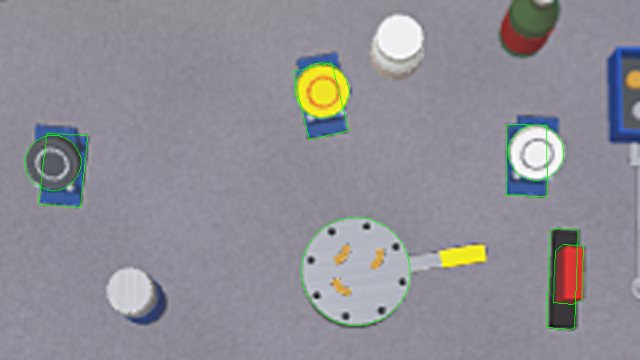

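View pics/ov2.png

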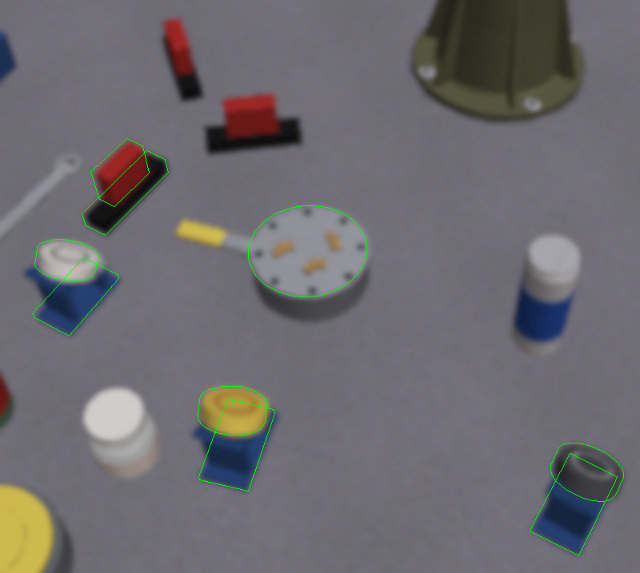

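```bash
cat > plan.py <<'E'
from h import *
def tool(yaw,tilt=0):  # yaw of tool y minus 90 deg ; tilt of disc cradle
    y=np.radians(yaw); ct,st=np.cos(np.radians(tilt)),np.sin(np.radians(tilt))
    Rz=R.from_euler('z',y).as_matrix()
    z=Rz@[st,0,-ct]; Y=Rz@[0,1,0]; return np.column_stack([np.cross(Y,z),Y,z])
def steps(*T):
    "T: (x,y,z,yaw,tilt); prints row of each relative to the previous one"
    s=arm.state(); p=np.array(s["position"]); M=R.from_quat(s["orientation"]).as_matrix()
    print("clock",round(s["clock"],2),"pos",p.round(1),"F",np.round(s["contact_force"],1),"w",round(s["width"],3),"grip",round(s["grip_force"],1))
    for t in T:
        N=tool(t[3],t[4]); q=np.array(t[:3],float)
        d=M.T@(q-p)/1000; r=np.degrees(R.from_matrix(M.T@N).as_rotvec())
        print(np.round(d,4).tolist(),np.round(r,1).tolist(),"dist",round(np.linalg.norm(d),3)); p,M=q,N
E
python3 -c "
from plan import *
steps((420,100,231,-5.6,0),(428,-313.7,130,-5.6,0),(428,-313.7,36,-5.6,0))"
```

```text
clock 1.0 pos [194.3 567.7 231.3] F [-0.5 -0.1  0.3] w 1.0 grip 0.0
[-0.365, -0.3694, 0.0003] [0.0, 0.0, -13.3] dist 0.519
[-0.0483, -0.4109, 0.101] [0.0, 0.0, 0.0] dist 0.426
[0.0, 0.0, 0.094] [0.0, 0.0, 0.0] dist 0.094
```

```bash
python3 -m crank '[[[-0.365,-0.369,0,0,0,-13.3,1],[-0.365,-0.369,0,0,0,-13.3,1],[-0.365,-0.369,0,0,0,-13.3,1],[-0.365,-0.369,0,0,0,-13.3,1],[-0.365,-0.369,0,0,0,-13.3,1],[-0.365,-0.369,0,0,0,-13.3,1],[-0.365,-0.369,0,0,0,-13.3,1],[-0.365,-0.369,0,0,0,-13.3,1]]]' 100
python3 -m crank '[[[-0.05,-0.12,0,0,0,0,1],[-0.1,-0.3,0,0,0,0,1],[-0.1,-0.3,0,0,0,0,1],[-0.1,-0.3,0,0,0,0,1],[-0.1,-0.3,0,0,0,0,1],[-0.1,-0.3,0,0,0,0,1],[-0.1,-0.3,0,0,0,0,1],[-0.1,-0.3,0,0,0,0,1]]]'
python3 -c "
from plan import *
steps((428,-313.7,130,-5.6,0),(428,-313.7,36,-5.6,0))"
```

```text
clock: 1.8
position: [368.9, 205.8, 231.7]
orientation: [0.049, 0.999, 0.0, 0.001]
contact_force: [1.4, 0.5, -0.1]
width: 1.0
grip_force: 0.0
clock: 2.6
position: [439.0, -103.2, 231.3]
orientation: [0.051, 0.999, -0.0, 0.0]
contact_force: [0.6, 0.3, 0.7]
width: 1.0
grip_force: 0.0
clock 2.6 pos [ 439.  -103.2  231.3] F [0.6 0.3 0.7] w 1.0 grip 0.0
[-0.0105, -0.2105, 0.1014] [-0.0, 0.0, -0.2] dist 0.234
[0.0, 0.0, 0.094] [0.0, 0.0, 0.0] dist 0.094
```

```bash
python3 -m crank '[[[-0.01,-0.21,0.05,0,0,0,1],[-0.01,-0.21,0.101,0,0,0,1],[-0.01,-0.21,0.101,0,0,0,1],[-0.01,-0.21,0.101,0,0,0,1],[-0.01,-0.21,0.101,0,0,0,1],[-0.01,-0.21,0.101,0,0,0,1],[-0.01,-0.21,0.101,0,0,0,1],[-0.01,-0.21,0.101,0,0,0,1]]]'
python3 - <<'E'
from ov import *
s=snap("scene"); st=arm.state(); print(st["position"])
r=np.radians; p=(428,-313.7,r(-5.6))
cv2.imwrite("pics/g1.png",draw("scene",[(box(-60,60,-15,15,0,22),p),(box(-32,32,-12,12,22,68),p)],(110,270,80,200),0,s,(640,480)))
from plan import *
steps((428,-313.7,36,-5.6,0))
E
```

```text
clock: 3.4
position: [428.7, -309.4, 131.0]
orientation: [0.048, 0.999, 0.0, 0.0]
contact_force: [-0.7, 0.3, 0.6]
width: 0.999
grip_force: 0.0
[ 428.82885128 -309.50629454  131.20575756]
clock 3.45 pos [ 428.8 -309.5  131.2] F [-0.3 -0.1 -0.1] w 1.001 grip 0.0
[0.0005, -0.0042, 0.0952] [-0.0, 0.1, 0.1] dist 0.095
```

View pics/g1.png

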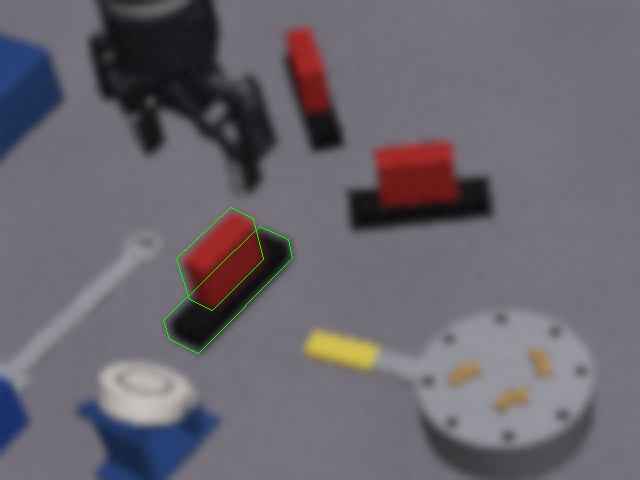

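The picture shows the gripper open above the far scraper; the fitted outline (crop 165–292, 208–353) matches it within about a pixel. I'm going down to grasp.

```bash
python3 -m crank '[[[0,-0.004,0.03,0,0,0,1],[0,-0.004,0.06,0,0,0,1],[0,-0.004,0.08,0,0,0,1],[0,-0.004,0.095,0,0,0,1],[0,-0.004,0.095,0,0,0,1],[0,-0.004,0.095,0,0,0,1]]]'
python3 -m crank '[[[0,0,0,0,0,0,0],[0,0,0,0,0,0,0],[0,0,0,0,0,0,0],[0,0,0,0,0,0,0],[0,0,0,0,0,0,0],[0,0,0,0,0,0,0],[0,0,0,0,0,0,0],[0,0,0,0,0,0,0]]]' 110
python3 -m crank '[[[0,0,-0.04,0,0,0,0],[0,0,-0.075,0,0,0,0],[0,0,-0.075,0,0,0,0],[0,0,-0.075,0,0,0,0]]]'
python3 - <<'E'
from plan import *
snap("top","h1.png")
steps((439.4,-139.4,100,0,0),(439.4,-129.4,83,0,0))
E
```

```text
clock: 4.05
position: [428.4, -314.1, 36.2]
orientation: [0.048, 0.999, -0.0, 0.0]
contact_force: [-0.2, -0.3, -0.1]
width: 1.003
grip_force: 0.0
clock: 4.85
position: [428.1, -315.1, 36.0]
orientation: [0.049, 0.999, -0.0, 0.0]
contact_force: [-0.8, 1.3, 5.4]
width: 0.265
grip_force: 108.3
clock: 5.25
position: [428.1, -315.1, 110.7]
orientation: [0.049, 0.999, -0.0, 0.001]
contact_force: [-0.1, 0.1, -1.7]
width: 0.264
grip_force: 108.0
clock 5.3 pos [ 427.2 -314.5  109.6] F [-0.2 -0.2 -1.7] w 0.26 grip 108.0
[0.0049, 0.1754, 0.0097] [0.0, -0.0, -5.6] dist 0.176
[0.0, 0.01, 0.017] [0.0, 0.0, 0.0] dist 0.02
```

View pics/h1.png

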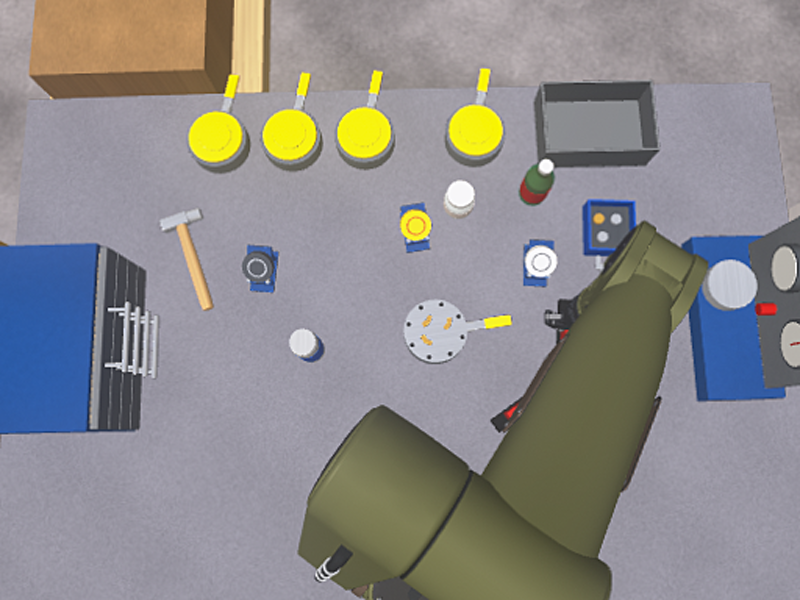

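The picture shows the arm holding the scraper up at the right, with the chips still on the face near (430,330). Next I move beside the valve, lower and sweep towards +y.

```bash
python3 -m crank '[[[0.005,0.04,0,0,0,-2,0],[0.005,0.08,0.01,0,0,-5.6,0],[0.005,0.12,0.01,0,0,-5.6,0],[0.005,0.15,0.01,0,0,-5.6,0],[0.005,0.17,0.01,0,0,-5.6,0],[0.005,0.17,0.01,0,0,-5.6,0],[0.005,0.17,0.01,0,0,-5.6,0]]]'
python3 -c "
from plan import *
steps((439.4,-144.4,82.3,0,0),(439.4,9,82.3,0,0))"
```

```text
clock: 6.0
position: [438.3, -144.7, 99.1]
orientation: [-0.001, 1.0, 0.0, -0.001]
contact_force: [-0.7, -0.5, -2.1]
width: 0.263
grip_force: 108.4
clock 6.0 pos [ 438.3 -144.7   99.1] F [-0.7 -0.5 -2.1] w 0.263 grip 108.4
[-0.0011, 0.0003, 0.0168] [0.0, -0.1, 0.1] dist 0.017
[0.0, 0.1534, 0.0] [0.0, 0.0, 0.0] dist 0.153
```

```bash
python3 -m crank '[[[0,0,0.01,0,0,0,0],[0,0,0.0165,0,0,0,0],[0,0,0.0165,0,0,0,0],[0,0.012,0.0165,0,0,0,0],[0,0.024,0.0165,0,0,0,0],[0,0.036,0.0165,0,0,0,0],[0,0.048,0.0165,0,0,0,0],[0,0.06,0.0165,0,0,0,0]]]'
python3 -m crank '[[[0,0.012,0,0,0,0,0],[0,0.024,0,0,0,0,0],[0,0.036,0,0,0,0,0],[0,0.048,0,0,0,0,0],[0,0.06,0,0,0,0,0],[0,0.072,0,0,0,0,0],[0,0.084,0,0,0,0,0],[0,0.096,0,0,0,0,0]]]'
python3 -m crank '[[[0,0,0,0,0,0,0],[0,0,0,0,0,0,0]]]'
python3 - <<'E'
from ov import *
A=draw("scene",[],(160,320,110,230),0,snap("scene"),(400,300)); B=draw("top",[],(210,370,150,270),0,snap("top"),(400,300))
cv2.imwrite("pics/sw.png",np.hstack([A,B]))
print(arm.state()["position"])
E
```

```text
clock: 6.8
position: [439.4, -83.7, 84.0]
orientation: [-0.0, 1.0, -0.0, 0.0]
contact_force: [-0.7, 0.4, -1.3]
width: 0.265
grip_force: 108.4
clock: 7.6
position: [439.2, 11.9, 83.8]
orientation: [-0.0, 1.0, 0.0, -0.0]
contact_force: [0.5, -0.4, -1.6]
width: 0.262
grip_force: 108.4
clock: 7.8
position: [439.3, 11.2, 83.8]
orientation: [-0.0, 1.0, -0.0, -0.0]
contact_force: [-0.6, -0.8, -1.1]
width: 0.263
grip_force: 108.4
[439.31312485  10.71059791  83.78325059]
```

View pics/sw.png

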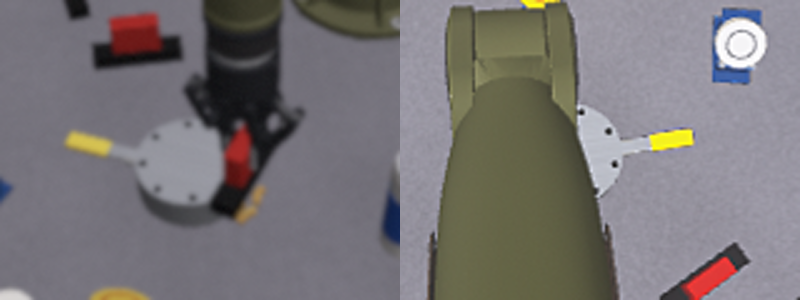

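Face looks clear, with chips visible on the bench beyond the blade at (245,210). Now lift and carry the scraper back.

```bash
python3 -m crank '[[[0,0,-0.03,0,0,0,0],[0,0,-0.06,0,0,0,0],[0,-0.04,-0.06,0,0,0,0],[0,-0.085,-0.06,0,0,0,0],[0.005,-0.13,-0.06,0,0,2,0],[0.01,-0.175,-0.06,0,0,3,0],[0.011,-0.22,-0.06,0,0,5.6,0],[0.011,-0.26,-0.06,0,0,5.6,0]]]'
python3 - <<'E'
from plan import *
from ov import draw
A=draw("top",[],(210,370,150,270),0,snap("top"),(640,480))
cv2.imwrite("pics/sw2.png",A)
steps((428,-314,60,-5.6,0),(428,-314,36,-5.6,0))
E
```

```text
clock: 8.7
position: [427.5, -251.8, 143.9]
orientation: [0.05, 0.999, -0.0, 0.0]
contact_force: [1.2, -0.1, -0.8]
width: 0.267
grip_force: 108.7
clock 8.75 pos [ 428.3 -257.4  144.2] F [ 0.9 -6.9 -1.5] w 0.26 grip 108.7
[-0.0054, -0.0558, 0.0845] [-0.3, 0.1, -0.3] dist 0.101
[0.0, 0.0, 0.024] [0.0, 0.0, 0.0] dist 0.024
```

View pics/sw2.png

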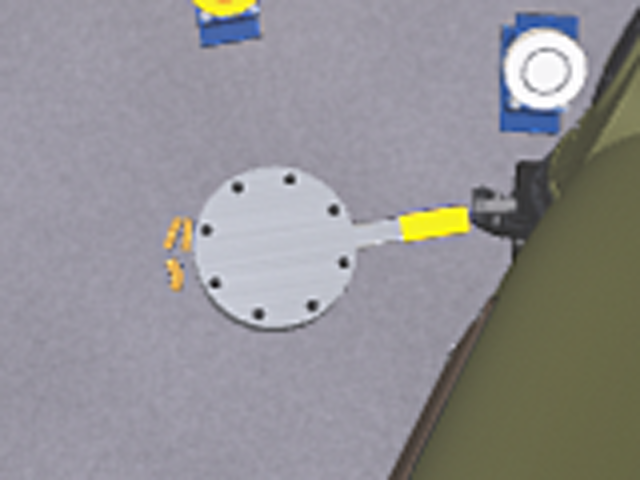

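All three chips lie on the bench left of the valve, at (177–187, 232–275). Standing the scraper back up.

```bash
python3 -m crank '[[[-0.005,-0.045,0.02,0,0,0,0],[-0.005,-0.055,0.05,0,0,0,0],[-0.005,-0.055,0.085,0,0,0,0],[-0.005,-0.055,0.1,0,0,0,0],[-0.005,-0.055,0.105,0,0,0,0],[-0.005,-0.055,0.108,0,0,0,0],[-0.005,-0.055,0.108,0,0,0,0]]]'
python3 -m crank '[[[0,0,0,0,0,0,1],[0,0,0,0,0,0,1],[0,0,0,0,0,0,1],[0,0,0,0,0,0,1],[0,0,0,0,0,0,1],[0,0,-0.04,0,0,0,1],[0,0,-0.09,0,0,0,1],[0,0,-0.13,0,0,0,1]]]'
python3 - <<'E'
from plan import *
p=np.array([579.9,-280.6,55]);ax=-tool(-3.2,32)[:,2]
steps((*(p+100*ax),-3.2,32),(*p,-3.2,32))
E
```

```text
clock: 9.45
position: [428.1, -304.6, 36.7]
orientation: [0.049, 0.999, -0.0, 0.0]
contact_force: [-0.5, -0.4, -1.6]
width: 0.263
grip_force: 109.4
clock: 10.25
position: [428.0, -304.3, 168.0]
orientation: [0.049, 0.999, -0.0, 0.0]
contact_force: [0.2, -0.4, 0.1]
width: 0.999
grip_force: 0.0
clock 10.25 pos [ 428.  -304.3  168. ] F [ 0.2 -0.4  0.1] w 0.999 grip 0.0
[-0.0959, 0.0362, 0.0282] [-0.7, -32.0, -2.3] dist 0.106
[-0.0, -0.0, 0.1] [0.0, 0.0, 0.0] dist 0.1
```

```bash
python3 -m crank '[[[-0.096,0.036,0.028,-0.7,-32,-2.3,1],[-0.096,0.036,0.028,-0.7,-32,-2.3,1],[-0.096,0.036,0.028,-0.7,-32,-2.3,1],[-0.096,0.036,0.028,-0.7,-32,-2.3,1],[-0.096,0.036,0.028,-0.7,-32,-2.3,1],[-0.096,0.036,0.028,-0.7,-32,-2.3,1],[-0.096,0.036,0.028,-0.7,-32,-2.3,1]]]'
python3 - <<'E'
from plan import *
p=np.array([579.9,-280.6,55]);ax=-tool(-3.2,32)[:,2]
steps((*(p+30*ax),-3.2,32),(*p,-3.2,32))
from ov import *
A=draw("scene",[(disc,(579.9,-280.6,np.radians(-3.2)))],(90,250,90,240),0,snap("scene"),(600,562))
cv2.imwrite("pics/se1.png",A)
E
```

```text
clock: 10.95
position: [529.1, -279.4, 139.9]
orientation: [0.027, 0.961, -0.008, 0.276]
contact_force: [0.5, -0.3, 0.1]
width: 0.999
grip_force: 0.0
clock 10.95 pos [ 529.1 -279.4  139.9] F [ 0.5 -0.3  0.1] w 0.999 grip 0.0
[0.002, 0.0017, 0.0689] [-0.1, 0.1, 0.0] dist 0.069
[0.0, -0.0, 0.03] [0.0, 0.0, 0.0] dist 0.03
```

View pics/se1.png

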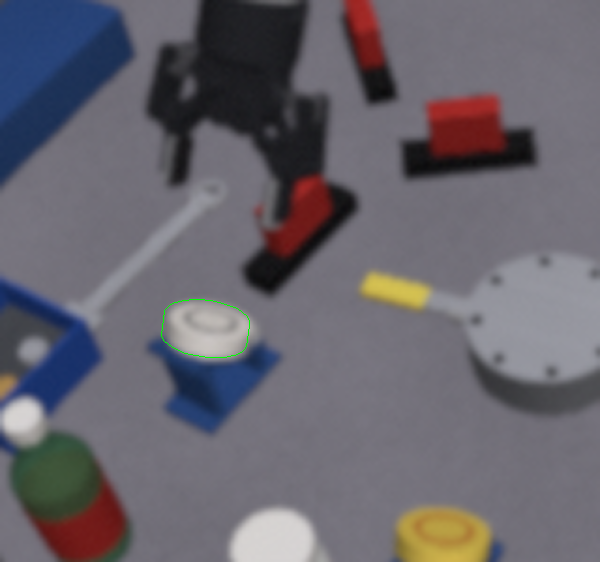

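The scraper stands upright on the bench at (300,240), and the white disc is at (208,330) under the gripper, within a few mm of the fit. Descending on it.

```bash
python3 -m crank '[[[0.002,0.001,0.04,0,0,0,1],[0.002,0.001,0.07,0,0,0,1],[0.002,0.001,0.085,0,0,0,1],[0.002,0.001,0.099,0,0,0,1],[0.002,0.001,0.099,0,0,0,1],[0.002,0.001,0.099,0,0,0,1]]]' 
python3 -m crank '[[[0,0,0,0,0,0,0.5],[0,0,0,0,0,0,0.5],[0,0,0,0,0,0,0.5],[0,0,0,0,0,0,0.5],[0,0,0,0,0,0,0.5],[0,0,0,0,0,0,0.5]]]' 60
python3 - <<'E'
from plan import *
steps((580,-280,56,-3.2,32))
E
```

```text
clock: 11.6
position: [578.9, -280.0, 53.2]
orientation: [0.027, 0.961, -0.007, 0.276]
contact_force: [0.1, -0.3, 0.9]
width: 1.004
grip_force: 0.0
clock: 12.2
position: [578.0, -280.1, 54.5]
orientation: [0.027, 0.961, -0.008, 0.277]
contact_force: [-4.5, 1.2, 6.4]
width: 0.726
grip_force: 62.9
clock 12.2 pos [ 578.  -280.1   54.5] F [-4.5  1.2  6.4] w 0.726 grip 62.9
[-0.0024, 0.0002, -0.0002] [-0.0, 0.1, -0.0] dist 0.002
```

```bash
python3 -m crank '[[[0,0,-0.015,0,0,0,0.5],[0,0,-0.03,0,0,0,0.5],[0,0,-0.05,0,0,0,0.5],[0,0,-0.08,0,0,0,0.5],[0,0,-0.11,0,0,0,0.5],[0,0,-0.11,0,0,0,0.5]]]'
python3 - <<'E'
from plan import *
steps((470,-170,150,0,0),(437.5,-59.4,110,0,0),(437.5,-59.4,50,0,0))
E
```

```text
clock: 12.8
position: [519.9, -277.9, 150.5]
orientation: [0.027, 0.96, -0.009, 0.278]
contact_force: [0.6, -1.0, -0.0]
width: 0.726
grip_force: 66.4
clock 12.8 pos [ 519.9 -277.9  150.5] F [ 0.6 -1.  -0. ] w 0.726 grip 66.4
[0.0475, 0.1049, -0.0298] [-1.1, 32.3, -3.2] dist 0.119
[0.0325, 0.1106, 0.04] [0.0, 0.0, 0.0] dist 0.122
[0.0, 0.0, 0.06] [0.0, 0.0, 0.0] dist 0.06
```

```bash
python3 -m crank '[[[0.01,0.02,-0.008,-0.2,6.5,-0.6,0.5],[0.02,0.04,-0.015,-0.4,13,-1.3,0.5],[0.03,0.06,-0.022,-0.7,19.5,-2,0.5],[0.04,0.085,-0.03,-0.9,26,-2.6,0.5],[0.0475,0.105,-0.03,-1.1,32.3,-3.2,0.5],[0.0475,0.105,-0.03,-1.1,32.3,-3.2,0.5],[0.0475,0.105,-0.03,-1.1,32.3,-3.2,0.5]]]' 
python3 -m crank '[[[0.01,0.03,0.01,0,0,0,0.5],[0.02,0.07,0.02,0,0,0,0.5],[0.03,0.1,0.03,0,0,0,0.5],[0.0325,0.11,0.04,0,0,0,0.5],[0.0325,0.11,0.04,0,0,0,0.5],[0.0325,0.11,0.04,0,0,0,0.5]]]'
cat > meas.py <<'E'
from ov import *
up=np.array([[32*np.cos(q),32*np.sin(q),z] for q in t for z in(0,18)])
flt={"seal":lambda H:(H[...,2]>150)&(H[...,1]<45),"cap":lambda H:(H[...,0]>15)&(H[...,0]<35)&(H[...,1]>110),"blank":lambda H:(H[...,2]<95)&(H[...,1]<90)}
def meas(n,thing,x,y,z,save=None,s=None):
    "slide predicted silhouette of a level disc over colour mask; report best xy"
    s=s or snap(n); H=cv2.cvtColor(s["img"],cv2.COLOR_RGB2HSV).astype(int); m=flt[thing](H).astype(np.float32)
    def c(p):
        a,_=lay(s,[(2,up+[0,0,z])],(p[0],p[1],0)); u,v=map(int,proj(s,[x,y,z])); sl=(slice(v-22,v+22),slice(u-22,u+22))
        return np.abs(a-m)[sl].sum()
    b=minimize(c,[x,y],method="Nelder-Mead",options=dict(initial_simplex=[[x,y],[x+8,y],[x,y+8]],xatol=.1,fatol=.1))
    print(n,thing,b.x.round(1),round(b.fun,1),"area",lay(s,[(2,up+[0,0,z])],(x,y,0))[0].sum().round()); return s
E
python3 - <<'E'
from plan import *
steps((437.5,-59.4,50,0,0))
z=arm.state()["position"]
from meas import *
s=meas("scene","seal",z[0]+2,z[1],z[2])
# rim-of-face check in the scene view: fit bolt ring? report edges
E
```

```text
clock: 13.5
position: [470.0, -168.2, 145.4]
orientation: [-0.002, 1.0, 0.002, -0.002]
contact_force: [0.2, -0.5, -0.9]
width: 0.725
grip_force: 66.5
clock: 14.1
position: [436.8, -59.4, 107.2]
orientation: [-0.001, 1.0, 0.002, -0.002]
contact_force: [0.6, 0.9, -0.5]
width: 0.719
grip_force: 66.5
clock 14.1 pos [436.8 -59.4 107.2] F [ 0.6  0.9 -0.5] w 0.719 grip 66.5
[-0.001, -0.0002, 0.0572] [0.2, -0.2, 0.1] dist 0.057
scene seal [479.9 -33.2] 496.2 area 419.0
```

```bash
python3 -m crank '[[[-0.001,0,0.025,0,0,0,0.5],[-0.001,0,0.045,0,0,0,0.5],[-0.001,0,0.056,0,0,0,0.5],[-0.001,0,0.058,0,0,0,0.5],[-0.001,0,0.060,0,0,0,0.5],[-0.001,0,0.060,0,0,0,0.5]]]' 
python3 -m crank '[[[0,0,0.001,0,0,0,0.5],[0,0,0.001,0,0,0,0.5]]]'
```

```text
clock: 14.75
position: [437.8, -58.5, 47.6]
orientation: [-0.001, 1.0, 0.002, -0.002]
contact_force: [0.1, 0.7, -1.4]
width: 0.719
grip_force: 66.5
clock: 14.95
position: [437.6, -58.2, 46.5]
orientation: [-0.001, 1.0, 0.002, -0.002]
contact_force: [-0.3, 0.3, -0.9]
width: 0.72
grip_force: 66.5
```

```bash
python3 -m crank '[[[0,0,0.001,0,0,0,0.5],[0,0,0.001,0,0,0,0.5]]]'
python3 -m crank '[[[0,0,0.0007,0,0,0,0.5],[0,0,0.0007,0,0,0,0.5]]]'
```

```text
clock: 15.15
position: [437.4, -58.1, 45.2]
orientation: [-0.001, 1.0, 0.002, -0.002]
contact_force: [1.0, 0.3, 0.0]
width: 0.722
grip_force: 66.6
clock: 15.35
position: [437.4, -58.1, 45.1]
orientation: [-0.001, 1.0, 0.002, -0.002]
contact_force: [-3.3, -0.9, 8.6]
width: 0.722
grip_force: 67.6
```

```bash
python3 -m crank '[[[0,0,0,0,0,0,1],[0,0,0,0,0,0,1],[0,0,0,0,0,0,1],[0,0,0,0,0,0,1],[0,0,-0.03,0,0,0,1],[0,0,-0.07,0,0,0,1],[0,0,-0.12,0,0,0,1],[0,0,-0.13,0,0,0,1]]]'
python3 - <<'E'
from plan import *
p=np.array([582.4,300.5,55]);ax=-tool(-5.3,32)[:,2]
steps((500,220,170,0,0),(*(p+100*ax),-5.3,32),(*p,-5.3,32))
E
```

```text
clock: 16.15
position: [440.9, -59.0, 179.3]
orientation: [-0.001, 1.0, 0.001, 0.001]
contact_force: [0.5, -0.2, -0.1]
width: 1.002
grip_force: 0.0
clock 16.15 pos [440.9 -59.  179.3] F [ 0.5 -0.2 -0.1] w 1.002 grip 0.0
[-0.0596, 0.2789, 0.0102] [0.2, 0.1, 0.1] dist 0.285
[-0.0296, 0.0854, 0.0302] [1.5, -32.0, 5.2] dist 0.095
[0.0, -0.0, 0.1] [0.0, 0.0, 0.0] dist 0.1
```

```bash
python3 -m crank '[[[-0.03,0.04,-0.01,0,0,0,1],[-0.06,0.08,-0.01,0,0,0,1],[-0.06,0.13,-0.01,0,0,0,1],[-0.06,0.18,-0.01,0,0,0,1],[-0.06,0.23,-0.01,0,0,0,1],[-0.06,0.28,0.005,0,0,0,1],[-0.06,0.28,0.005,0,0,0,1],[-0.06,0.28,0.005,0,0,0,1]]]'
python3 -m crank '[[[-0.03,0.085,0.03,1.5,-32,5.2,1],[-0.03,0.085,0.03,1.5,-32,5.2,1],[-0.03,0.085,0.03,1.5,-32,5.2,1],[-0.03,0.085,0.03,1.5,-32,5.2,1],[-0.03,0.085,0.03,1.5,-32,5.2,1],[-0.03,0.085,0.03,1.5,-32,5.2,1],[-0.03,0.085,0.03,1.5,-32,5.2,1]]]'
python3 - <<'E'
from plan import *
from meas import *
p=np.array([582.4,300.5,55]);ax=-tool(-5.3,32)[:,2]
steps((*(p+30*ax),-5.3,32),(*p,-5.3,32))
for n in("top","scene"):
    s=snap(n); pickle.dump(s,open(n+"1.pkl","wb")); H=cv2.cvtColor(s["img"],cv2.COLOR_RGB2HSV)
    for d in((0,0,18),(15,0,18),(0,-15,18),(0,45,0),(45,0,0),(0,-45,0)):
        u,v=proj(s,[439.4+d[0],-59.4+d[1],45+d[2]]); print(n,d,H[int(v),int(u)])
E
```

```text
clock: 16.95
position: [496.2, 222.4, 168.7]
orientation: [-0.002, 1.0, 0.001, -0.004]
contact_force: [-0.6, -0.3, 0.1]
width: 0.998
grip_force: 0.0
clock: 17.65
position: [529.0, 306.7, 141.9]
orientation: [0.045, 0.961, -0.01, 0.273]
contact_force: [0.3, -0.0, 1.1]
width: 0.998
grip_force: 0.0
clock 17.65 pos [529.  306.7 141.9] F [ 0.3 -0.   1.1] w 0.998 grip 0.0
[0.0001, -0.0015, 0.0722] [0.2, -0.3, -0.2] dist 0.072
[-0.0, 0.0, 0.03] [0.0, 0.0, 0.0] dist 0.03
top (0, 0, 18) [130   3 247]
top (15, 0, 18) [130   3 229]
top (0, -15, 18) [130   3 250]
top (0, 45, 0) [113  16 208]
top (45, 0, 0) [113  15 203]
top (0, -45, 0) [115  16 204]
scene (0, 0, 18) [170   3 219]
scene (15, 0, 18) [165   2 208]
scene (0, -15, 18) [170   4 201]
scene (0, 45, 0) [117  15 165]
scene (45, 0, 0) [117  16 163]
scene (0, -45, 0) [117  16 162]
```

```bash
sed -i 's/(H\[...,2\]>150)&(H\[...,1\]<45)/(H[...,2]>110)\&(H[...,1]<9)/' meas.py
python3 - <<'E'
from meas import *
for n in("top","scene"): meas(n,"seal",439.4,-59.4,45,s=pickle.load(open(n+"1.pkl","rb")))
E
```

```text
top seal [441.4 -59.4] 55.6 area 342.0
scene seal [440.2 -56.3] 35.4 area 389.0
```

```bash
python3 -m crank '[[[0,-0.0015,0.04,0,0,0,1],[0,-0.0015,0.07,0,0,0,1],[0,-0.0015,0.09,0,0,0,1],[0,-0.0015,0.101,0,0,0,1],[0,-0.0015,0.101,0,0,0,1],[0,-0.0015,0.101,0,0,0,1]]]' 
python3 -m crank '[[[0,0,0,0,0,0,0.5],[0,0,0,0,0,0,0.5],[0,0,0,0,0,0,0.5],[0,0,0,0,0,0,0.5],[0,0,0,0,0,0,0.5],[0,0,0,0,0,0,0.5]]]' 90
python3 - <<'E'
from plan import *
steps((582.4,300.5,55,-5.3,32))
E
```

```text
clock: 18.35
position: [580.2, 300.7, 54.9]
orientation: [0.045, 0.961, -0.011, 0.273]
contact_force: [0.2, 0.3, 0.3]
width: 1.001
grip_force: 0.0
clock: 18.95
position: [579.5, 301.1, 56.4]
orientation: [0.044, 0.961, -0.011, 0.274]
contact_force: [-8.7, -2.6, 12.2]
width: 0.712
grip_force: 93.3
clock 18.95 pos [579.5 301.1  56.4] F [-8.7 -2.6 12.2] w 0.712 grip 93.3
[-0.0017, -0.0003, 0.0027] [0.2, -0.2, -0.0] dist 0.003
```

```bash
python3 -m crank '[[[0,0,-0.015,0,0,0,0.5],[0,0,-0.03,0,0,0,0.5],[0,0,-0.05,0,0,0,0.5],[0,0,-0.08,0,0,0,0.5],[0,0,-0.12,0,0,0,0.5],[0,0,-0.12,0,0,0,0.5]]]'
python3 - <<'E'
from plan import *
steps((510,200,185,0,0),(437.5,-59.4,130,0,0),(437.5,-59.4,68,0,0))
E
```

```text
clock: 19.55
position: [516.2, 308.0, 160.7]
orientation: [0.044, 0.961, -0.009, 0.274]
contact_force: [1.1, 1.1, -5.1]
width: 0.706
grip_force: 100.8
clock 19.55 pos [516.2 308.  160.7] F [ 1.1  1.1 -5.1] w 0.706 grip 100.8
[-0.0162, -0.1079, -0.0195] [-1.0, 31.9, -5.1] dist 0.111
[0.0725, -0.2594, 0.055] [0.0, 0.0, 0.0] dist 0.275
[0.0, 0.0, 0.062] [0.0, 0.0, 0.0] dist 0.062
```

```bash
python3 -m crank '[[[-0.003,-0.02,-0.01,-0.2,6.5,-1,0.5],[-0.006,-0.04,-0.02,-0.4,13,-2,0.5],[-0.01,-0.065,-0.02,-0.6,19.5,-3,0.5],[-0.013,-0.09,-0.02,-0.8,26,-4,0.5],[-0.016,-0.108,-0.02,-1,31.9,-5.1,0.5],[-0.016,-0.108,-0.02,-1,31.9,-5.1,0.5],[-0.016,-0.108,-0.02,-1,31.9,-5.1,0.5]]]' 
python3 -m crank '[[[0.005,-0.04,0,0,0,0,0.5],[0.015,-0.085,0,0,0,0,0.5],[0.03,-0.13,0.01,0,0,0,0.5],[0.045,-0.175,0.02,0,0,0,0.5],[0.06,-0.22,0.04,0,0,0,0.5],[0.0725,-0.25,0.055,0,0,0,0.5],[0.0725,-0.259,0.055,0,0,0,0.5],[0.0725,-0.259,0.055,0,0,0,0.5]]]'
python3 - <<'E'
from plan import *
steps((437.5,-59.4,67,0,0))
E
```

```text
clock: 20.25
position: [510.3, 197.6, 180.2]
orientation: [0.002, 1.0, -0.002, -0.002]
contact_force: [-0.3, -0.4, -5.5]
width: 0.708
grip_force: 100.3
clock: 21.05
position: [436.0, -61.0, 127.5]
orientation: [0.002, 1.0, -0.002, -0.002]
contact_force: [1.0, 0.1, -4.2]
width: 0.704
grip_force: 100.7
clock 21.05 pos [436.  -61.  127.5] F [ 1.   0.1 -4.2] w 0.704 grip 100.7
[-0.0017, 0.0018, 0.0605] [-0.2, -0.2, -0.2] dist 0.061
```

```bash
python3 -m crank '[[[-0.002,0.002,0.025,-0.2,-0.2,0,0.5],[-0.002,0.002,0.045,-0.2,-0.2,0,0.5],[-0.002,0.002,0.055,-0.2,-0.2,0,0.5],[-0.002,0.002,0.06,-0.2,-0.2,0,0.5],[-0.002,0.002,0.06,-0.2,-0.2,0,0.5],[-0.002,0.002,0.06,-0.2,-0.2,0,0.5]]]' 
python3 -m crank '[[[0,0,0.0012,0,0,0,0.5],[0,0,0.0012,0,0,0,0.5]]]'; python3 -c "
from h import *; print(arm.state()['position'],arm.state()['contact_force'])"
```

```text
clock: 21.65
position: [439.4, -58.8, 68.5]
orientation: [0.001, 1.0, -0.0, 0.001]
contact_force: [-0.5, 0.7, -5.5]
width: 0.705
grip_force: 100.9
clock: 21.85
position: [439.1, -59.2, 67.1]
orientation: [0.001, 1.0, -0.0, 0.0]
contact_force: [0.3, -0.1, -4.2]
width: 0.708
grip_force: 100.9
[439.12840259 -59.21870994  67.08719475] [ 0.31537246 -0.13449487 -4.24110163]
```

```bash
python3 -m crank '[[[0.0015,0,0.001,0,0,0,0.5],[0.0015,0,0.001,0,0,0,0.5]]]'
python3 -m crank '[[[0,0,0.001,0,0,0,0.5],[0,0,0.001,0,0,0,0.5]]]'
```

```text
clock: 22.05
position: [437.4, -59.3, 65.9]
orientation: [0.001, 1.0, -0.0, 0.0]
contact_force: [0.4, -0.6, -3.8]
width: 0.712
grip_force: 101.2
clock: 22.25
position: [437.5, -59.2, 65.6]
orientation: [0.001, 1.0, -0.0, 0.0]
contact_force: [-3.1, -0.2, 7.6]
width: 0.706
grip_force: 102.4
```

Contact at the expected height (about 63 + 2.6). Releasing and moving on to the yellow disc.

```bash
python3 -m crank '[[[0,0,0,0,0,0,1],[0,0,0,0,0,0,1],[0,0,0,0,0,0,1],[0,0,0,0,0,0,1],[0,0,-0.03,0,0,0,1],[0,0,-0.07,0,0,0,1],[0,0,-0.10,0,0,0,1],[0,0,-0.10,0,0,0,1]]]'
python3 - <<'E'
from plan import *
p=np.array([663.9,-23.6,55]);ax=-tool(12,32)[:,2]
steps((*(p+100*ax),12,32),(*p,12,32))
from meas import *
meas("scene","blank",440,-59,63)
E
```

```text
clock: 23.05
position: [440.2, -59.5, 168.6]
orientation: [0.001, 1.0, -0.001, 0.003]
contact_force: [1.1, -0.0, 0.2]
width: 1.0
grip_force: 0.0
clock 23.05 pos [440.2 -59.5 168.6] F [ 1.1 -0.   0.2] w 1.0 grip 0.0
[-0.1716, 0.0253, 0.0299] [-3.5, -31.5, -11.8] dist 0.176
[-0.0, -0.0, 0.1] [0.0, 0.0, 0.0] dist 0.1
scene blank [440.7 -59.7] 237.6 area 399.0
```

```bash
python3 -m crank '[[[-0.03,0.004,0,-0.7,-6.3,-2.4,1],[-0.07,0.01,0.01,-1.4,-12.6,-4.7,1],[-0.11,0.016,0.02,-2.1,-18.9,-7.1,1],[-0.14,0.02,0.03,-2.8,-25.2,-9.4,1],[-0.172,0.025,0.03,-3.5,-31.5,-11.8,1],[-0.172,0.025,0.03,-3.5,-31.5,-11.8,1],[-0.172,0.025,0.03,-3.5,-31.5,-11.8,1],[-0.172,0.025,0.03,-3.5,-31.5,-11.8,1]]]'
python3 - <<'E'
from plan import *
p=np.array([663.9,-23.6,55]);ax=-tool(12,32)[:,2]
steps((*(p+30*ax),12,32),(*p,12,32))
from meas import *
meas("scene","blank",440,-59,63)
E
```

```text
clock: 23.9
position: [608.3, -34.5, 134.3]
orientation: [-0.1, 0.957, 0.03, 0.269]
contact_force: [0.2, 0.5, -0.5]
width: 1.001
grip_force: 0.0
clock 23.9 pos [608.3 -34.5 134.3] F [ 0.2  0.5 -0.5] w 1.001 grip 0.0
[-0.0067, -0.001, 0.0672] [0.1, -0.6, -0.1] dist 0.067
[-0.0, -0.0, 0.03] [0.0, 0.0, 0.0] dist 0.03
scene blank [451.2 -61. ] 663.2 area 399.0
```

```bash
python3 -m crank '[[[-0.006,-0.001,0.03,0,-0.6,0,1],[-0.006,-0.001,0.06,0,-0.6,0,1],[-0.006,-0.001,0.08,0,-0.6,0,1],[-0.006,-0.001,0.096,0,-0.6,0,1],[-0.006,-0.001,0.096,0,-0.6,0,1],[-0.006,-0.001,0.096,0,-0.6,0,1]]]' 
python3 -m crank '[[[0,0,0,0,0,0,0.5],[0,0,0,0,0,0,0.5],[0,0,0,0,0,0,0.5],[0,0,0,0,0,0,0.5],[0,0,0,0,0,0,0.5],[0,0,0,0,0,0,0.5]]]' 60
python3 - <<'E'
from plan import *
steps((663.9,-23.6,55,12,32))
E
```

```text
clock: 24.55
position: [663.5, -23.6, 56.2]
orientation: [-0.1, 0.956, 0.03, 0.275]
contact_force: [0.8, 0.5, -0.0]
width: 0.999
grip_force: 0.0
clock: 25.15
position: [663.6, -23.7, 57.8]
orientation: [-0.1, 0.955, 0.03, 0.277]
contact_force: [-8.8, 0.2, 11.3]
width: 0.716
grip_force: 61.8
clock 25.15 pos [663.6 -23.7  57.8] F [-8.8  0.2 11.3] w 0.716 grip 61.8
[0.0012, 0.0, 0.0026] [0.1, 0.3, -0.0] dist 0.003
```

```bash
python3 -m crank '[[[0,0,-0.015,0,0,0,0.5],[0,0,-0.03,0,0,0,0.5],[0,0,-0.05,0,0,0,0.5],[0,0,-0.08,0,0,0,0.5],[0,0,-0.12,0,0,0,0.5],[0,0,-0.12,0,0,0,0.5]]]'
python3 - <<'E'
from plan import *
steps((520,-50,160,0,0),(439.5,-59.4,130,0,0),(439.5,-59.4,85,0,0))
E
```

```text
clock: 25.75
position: [601.8, -38.2, 163.2]
orientation: [-0.1, 0.955, 0.029, 0.279]
contact_force: [0.4, -1.1, 0.3]
width: 0.717
grip_force: 66.7
clock 25.75 pos [601.8 -38.2 163.2] F [ 0.4 -1.1  0.3] w 0.717 grip 66.7
[0.0712, 0.0054, -0.0418] [3.4, 32.5, 11.7] dist 0.083
[0.0805, -0.0094, 0.03] [0.0, 0.0, 0.0] dist 0.086
[0.0, 0.0, 0.045] [0.0, 0.0, 0.0] dist 0.045
```

```bash
python3 -m crank '[[[0.014,0.001,-0.01,0.7,6.5,2.3,0.5],[0.028,0.002,-0.02,1.4,13,4.7,0.5],[0.043,0.003,-0.03,2,19.5,7,0.5],[0.057,0.004,-0.04,2.7,26,9.4,0.5],[0.071,0.005,-0.042,3.4,32.5,11.7,0.5],[0.071,0.005,-0.042,3.4,32.5,11.7,0.5],[0.071,0.005,-0.042,3.4,32.5,11.7,0.5]]]' 
python3 -m crank '[[[0.025,-0.003,0.01,0,0,0,0.5],[0.05,-0.006,0.02,0,0,0,0.5],[0.07,-0.009,0.025,0,0,0,0.5],[0.08,-0.009,0.03,0,0,0,0.5],[0.08,-0.009,0.03,0,0,0,0.5],[0.08,-0.009,0.03,0,0,0,0.5]]]'
python3 - <<'E'
from plan import *
steps((439.5,-59.4,85,0,0))
z=arm.state()["position"]
from meas import *
meas("scene","cap",z[0],z[1],z[2]-2.6)
E
```

```text
clock: 26.45
position: [519.8, -49.5, 154.5]
orientation: [-0.001, 1.0, 0.001, -0.003]
contact_force: [-0.7, 0.4, 0.5]
width: 0.72
grip_force: 66.8
clock: 27.05
position: [440.1, -58.6, 126.4]
orientation: [-0.0, 1.0, 0.0, -0.002]
contact_force: [-0.2, 0.4, -1.1]
width: 0.719
grip_force: 66.8
clock 27.05 pos [440.1 -58.6 126.4] F [-0.2  0.4 -1.1] w 0.719 grip 66.8
[0.0004, -0.0008, 0.0414] [0.1, -0.3, 0.0] dist 0.041
scene cap [440.2 -60.3] 84.8 area 430.0
```

```bash
python3 -m crank '[[[0,-0.001,0.02,0,-0.3,0,0.5],[0,-0.001,0.035,0,-0.3,0,0.5],[0,-0.001,0.041,0,-0.3,0,0.5],[0,-0.001,0.041,0,-0.3,0,0.5],[0,-0.001,0.041,0,-0.3,0,0.5]]]' 
python3 -m crank '[[[0,0,0.001,0,0,0,0.5],[0,0,0.001,0,0,0,0.5]]]'
```

```text
clock: 27.6
position: [439.6, -59.6, 85.2]
orientation: [-0.0, 1.0, 0.0, -0.001]
contact_force: [-0.1, -0.5, -0.1]
width: 0.716
grip_force: 66.8
clock: 27.8
position: [439.2, -59.6, 84.1]
orientation: [-0.0, 1.0, 0.0, -0.001]
contact_force: [0.3, 0.3, -0.3]
width: 0.722
grip_force: 66.8
```

```bash
python3 -m crank '[[[0,0,0.0008,0,0,0,0.5],[0,0,0.0008,0,0,0,0.5]]]'
```

```text
clock: 28.0
position: [439.2, -59.6, 83.6]
orientation: [-0.0, 1.0, 0.0, -0.001]
contact_force: [-0.6, 0.3, 4.8]
width: 0.718
grip_force: 67.4
```

Contact at the expected height; releasing, then retreating to the left clear of the view.

```bash
python3 -m crank '[[[0,0,0,0,0,0,1],[0,0,0,0,0,0,1],[0,0,0,0,0,0,1],[0,0,0,0,0,0,1],[0,0,-0.03,0,0,0,1],[0,0,-0.07,0,0,0,1],[0,0,-0.12,0,0,0,1],[0,0,-0.12,0,0,0,1]]]'
python3 -m crank '[[[-0.02,0.05,0,0,0,0,1],[-0.04,0.1,0,0,0,0,1],[-0.06,0.15,0,0,0,0,1],[-0.06,0.2,0,0,0,0,1],[-0.06,0.25,0,0,0,0,1],[-0.06,0.3,0,0,0,0,1],[-0.06,0.3,0,0,0,0,1],[-0.06,0.3,0,0,0,0,1]]]'
python3 - <<'E'
from meas import *
a=meas("scene","cap",439.4,-59.4,81); b=meas("top","cap",439.4,-59.4,81)
meas("scene","blank",439.4,-59.4,63,s=a); meas("scene","seal",439.4,-59.4,45,s=a)
ci=lambda z,r:(np.array([[r*np.cos(q),r*np.sin(q),z] for q in t]),(439.4,-59.4,0))
it=[ci(45,65)]
A=draw("scene",it,(150,310,100,220),0,a,(400,300)); B=draw("top",it,(230,390,160,280),0,b,(400,300))
cv2.imwrite("pics/end.png",cv2.resize(np.hstack([A,B]),(800,300)))
E
```

```text
clock: 28.8
position: [443.0, -60.2, 209.1]
orientation: [-0.0, 1.0, -0.0, 0.004]
contact_force: [0.6, -1.0, -0.7]
width: 1.0
grip_force: 0.0
clock: 29.6
position: [498.6, 242.0, 202.4]
orientation: [-0.002, 1.0, 0.0, -0.001]
contact_force: [0.1, -0.9, -0.4]
width: 1.005
grip_force: 0.0
scene cap [439.5 -57.8] 34.4 area 407.0
top cap [439.2 -60.3] 55.6 area 360.0
scene blank [439.4 -61.1] 390.6 area 398.0
scene seal [442.9 -54.3] 325.4 area 389.0
```

View pics/end.png

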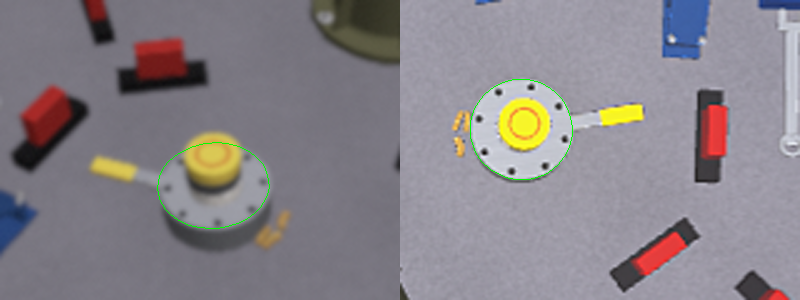

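The picture shows the stack of three on the face (yellow at (213,155) left, (524,122) right), aligned and centred. The chips are on the bench and the scraper stands upright.

```bash
python3 -c "
from cell import arm
print(arm.sign_off())"
```

```text
the job is handed in; nothing more can be done
None
```

The job is handed in, with no verdict returned: all three chips are off the valve face, the scraper stands upright on the bench, and the white, steel and yellow discs are stacked on the face, with the yellow measured within about 2 mm of centre at the end and the white (measured before stacking) within about 3 mm.

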